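# Open the battery box by its two squeeze tabs

## Robot

A 6-joint arm with a two-finger parallel gripper is mounted at the origin on the work surface. World frame = base frame: x ahead of the robot, y to its left, z up, the work surface at z = 0. Lengths are in m, angles in rad, forces in N, time in s.
With the tool pointing down it reaches from about 0.35 to 0.725 m from the base axis. Payload 4.3 kg.
Tool frame: the origin (TCP) lies midway between the tips of the shut fingers; the grasp point (between the pads) lies 19 mm behind it; z points along the fingers, y is the direction in which the jaws open and shut (so a half turn about z gives the same grasp; the last joint's range is limited). The gripper opens to 85 mm and grips with 20 to 120 N. Pads are 22 mm wide; open, the fingers measure 114 mm over their backs; the gripper's body (76 mm by 85 mm) begins 54 mm behind the grasp point. The pads swing forward as they close: fully open they stand 13 mm farther back than shut.
Start: joints at [-1.335, 0.377, 0.081, 1.274, 0, 1.46], TCP at [0.195, -0.541, 0.231] pointing down, gripper open.
Joint ranges: [-2.72, 2.72], [-0.84, 1.66], [-1.02, 1.22], [-1.77, 2.12], [-1.37, 1.28], [-3.14, 3.14]. Speed limits (rad/s): [2.57, 2.57, 3.14, 3.14, 3.14, 3.14].

## Interface

Orientations are given as a 3x3 rotation matrix whose columns are the frame's x, y, z axes.
In Python, from bench import manip gives the robot as it stands.
- The arm moves only by the tool apply_moves, never from a script. Its argument "series" is text: rows parted by semicolons, each of 7 numbers parted by spaces: the turn, a rotation vector about the tool's x, y, z in degrees, then the shift along the tool's x, y, z in cm, then the closure in counts, from 0 (fully open) to 255 (shut). In form: ax ay az x y z gripper; .... A call has 1 to 5 rows; each row is the pose to reach, as a shift and turn from the pose commanded when the call began, along the tool's axes at that moment; what a row does not reach only later rows make up. A row lasts 1/10 s, in which the tool goes at most 50 mm and 8.59 degrees, less where a joint would pass 70% of its speed; a pose out of reach is approached as far as the arm can. A call with a gripper value outside its range is refused whole. The fingers move at their own pace and stop on an object; the grip force is fixed at half the most. Time passes only in rows, so rows that repeat a pose let the fingers close. It gives the time, the measured TCP pose, the force and the opening at its end, in the units of the state.
- manip.observe(): the state, without advancing time (a new reading comes with each control period).
- manip.capture(name): name is "side" or "top" or "wrist"; returns (picture, depth): 400x640x3 uint8, red, green, blue; 400x640 float32, m along the optical axis (not along the pixel's ray), 0 where there is no reading.
- manip.calibration(name): a dict with "K" (3x3 intrinsics, pixels), "R" (3x3) and "t" (3): a world point X has camera coordinates R X + t. Camera axes: x right, y down, z forward; pixel columns grow to the right and rows downward; lengths in m; the calibration is good to about 2 mm. The wrist camera is an equidistant fisheye: a pixel r from the principal point sees the ray r / f radians off the axis. A picture is of the moment at which its call begins: read the wrist's pose just before it. calibration takes no time and is no camera call; for the wrist camera it gives the pose at the moment of the call.
- manip.job_done(): hands the job in, once; it reports no verdict.
Trained networks look in the newest picture that a camera, given by its name, has taken for a name from the list of things; names that differ only in an ending like _2 or _b are one class to them, and where a whole thing is asked for, a point or a joint stands for the part that bears it (a point fixed in the world has none). Each returns a list of dicts, best first, with "conf" (0 to 1); they miss things now and then, are a little off and sometimes report something else, mostly with a low value. They report only what shows in the picture. A call takes as long as a camera call. They do not tell look-alikes from the thing itself.
- manip.silhouettes(camera, label): "region" (400x640 bool, what is visible of it) and "position" ([column, row] in pixels, amid what is visible of it).
The state is a dict: "t": time; "q": joint angles; "dq": joint speeds; "effort": joint torques, N m; "tool_pos": TCP position; "eef_rot": TCP orientation; "wrist_force": force on the tool from outside, world axes, zero at the start; "ft_torque": the same for the moment, N m; "gripper_width": opening from 0.0 (shut) to 1.0 (fully open).
Only numpy, scipy, OpenCV 4.12 (cv2) and the standard library are available. Lean on these libraries where they do the work, as an engineer would, in place of code of your own. Each camera call takes 0.05 s, during which the arm holds its last target.

## Task

Open the green battery box so that its batteries can be changed: squeeze the two orange tabs on its grey cover fully together and, keeping them squeezed, slide the cover away from the red lamp, across the black deck, until you feel it meet its stop, then lift it straight off and lay it right way up, flat on its feet, in the empty blue tray. Keep the cover level and do not force it against its catches or its stop (5 to 10 N is plenty), set it down rather than drop it, leave the red tray's batteries and the other things on the bench undisturbed, and let go at the end.

Things in the scene. Friction and masses are not known exactly. Their poses are not given: they have to be found in the camera images.
- box: Green battery box bolted to the bench, 164 x 142 x 71 mm high. Origin: on the bench below the middle of the closed cover (the box runs from x = -90 to +74 mm). +x points to the end with a small red lamp on its rim, -x to the open black deck. The cover lies sunk in the top with 2 mm of play, on soft rubber strips 60 mm high that give 4 mm (about 5 to 10 N), between rims 71 mm high along both sides and the lamp end. Turned up to 25 degrees.
- box_deck (a point): Middle of the box's flat black deck, with a yellow chevron, 75 mm to -x of the box's origin and 55 mm above the bench, 5 mm below the cover's underside. The cover can slide out over it towards the box's -x, the only way it can slide.
- cover: Grey ribbed cover plate, 120 (x) x 92 (y) x 6 mm, 0.16 to 0.24 kg, axes as the box's when closed. Origin: middle of the plate's underside, 60 mm above the bench when closed. Four feet reach 20 mm below it (at x = -20 and +50, y = +-30 mm): standing on them it lies level, its origin 20 mm above the support.
- cover_grip (a point): Point midway between the two orange tabs, 30 mm above the cover's origin. The tabs stand up from the plate to 40 mm above that origin and are 26 mm wide along x; their outer faces are 62 mm apart across y (48 mm fully squeezed) and are pinched from above, fingertips no lower than 12 mm above the origin (the box's rims are there).
- cover_hook (a point): Foot of a hook below the plate's middle, 18 mm under the cover's origin, held by a hidden catch in the box. Tabs kept squeezed, the cover must slide 5 to 28 mm to the box's -x to unhook; a firm stop comes 2.5 mm after it is free. How far differs each time and cannot be seen or measured: feel for the stop, then lift straight up. Lifted sooner, the hook pulls on the catch.
- tab_left (a joint): Travel in m of the orange tab on the cover's +y side, inward (-y) from 0 (sprung out, latched) to 0.007 (fully squeezed). Its bolt, 5 mm thick, reaches 5 mm under the box's yellow side rim and is clear above 0.005; spring 3 N at 0, 10 N at 0.007.
- tab_right (a joint): The same for the orange tab on the cover's -y side, moving inward (+y).
- blue_tray: Empty blue open tray, 190 (x) x 160 (y) x 30 mm high, walls and floor 5 mm, fixed. Origin: centre of its underside. Either to the left or the right of the box.
- red_tray: Red open tray of the same size on the other side of the box, holding two new batteries; fixed. Origin: centre of its underside.
- battery1: New battery standing in the red tray, black and copper, 26 mm diameter, 49 mm tall. Origin: centre of its underside.
- battery2: Second new battery, the same.
- spray_can: Spray can with yellow label, 60 mm diameter, 180 mm tall, on the bench beyond the trays. Origin: centre of its underside.
- tape_roll: Grey roll of tape lying flat, 100 mm diameter, 35 mm high. Origin: centre of its underside.
- screw_jar: Amber jar, 70 mm diameter, 85 mm tall. Origin: centre of its underside.
- wrench: Steel wrench, 190 mm long, lying along its x axis. Origin: near its middle, on the bench.
- screwdriver: Screwdriver, 200 mm long, lying along its x axis. Origin: near its middle, on the bench.
Things that resemble listed ones, but are neither listed nor needed, are in the scene too. Several things have the shape of the blue_tray; the one meant has the colours described above. Leave any pink look-alike of the cover alone.

How it is judged:
By the outcome, as a careful person would: the job done as asked, in the order asked, and still so for the second after the job is handed in, with the robot touching nothing.
It also fails if it takes over 48 s, if anything falls off the work surface, if the arm or the gripper's body presses on something with over 40 N, if the wrist force passes 120 N, or if a joint passes its speed limit or range.

## Working session

There is one attempt and no reset: what is moved stays moved. The work goes in short steps, Python scripts to look and compute and a tool call to move; the robot and the scene stay as the last step left them, time stands still between calls to the robot, and variables do not carry over. Pictures are saved under pics/ and viewed, and the job is handed in when it is done.

Besides the shell and the picture viewer there is one more tool, called after "Request:" as name(argument=value, ...), one argument or row to a line, values as JSON. apply_moves: Moves the arm, as the interface text tells. Its arguments: {"type":"object","properties":{"series":{"type":"string"}},"required":["series"]}

```bash
ls; mkdir -p pics; python3 - <<'E'
from bench import manip
import cv2,numpy as np
for c in ["top","side"]:
    p,d=manip.capture(c); cv2.imwrite(f"pics/{c}0.png",p[:,:,::-1]); np.save(f"pics/{c}0d.npy",d)
    k=manip.calibration(c); print(c,{a:np.round(b,3).tolist() for a,b in k.items()})
print(manip.observe())
E
```

```text
pics
top {'K': [[439.591, 0.0, 318.375], [0.0, 439.591, 192.286], [0.0, 0.0, 1.0]], 'R': [[0.012, -1.0, 0.012], [-0.99, -0.014, -0.138], [0.138, -0.011, -0.99]], 't': [0.015, 0.534, 1.628]}
side {'K': [[432.244, 0.0, 319.216], [0.0, 432.244, 198.752], [0.0, 0.0, 1.0]], 'R': [[-0.884, -0.467, 0.002], [-0.347, 0.654, -0.673], [0.312, -0.596, -0.74]], 't': [0.48, 0.229, 1.164]}
{'t': 0.1, 'q': array([-1.33531805e+00,  3.77987393e-01,  7.97890376e-02,  1.27439356e+00,
       -4.14899832e-05,  1.46050708e+00]), 'dq': array([ 0.0008842 , -0.00174111,  0.00370618, -0.00081504,  0.00015725,
       -0.00118127]), 'effort': array([ 1.21316829e-03, -4.64694393e+01,  2.70582229e+01,  1.20799438e-02,
       -1.00007728e-04,  1.09827224e-05]), 'tool_pos': array([ 0.19474311, -0.5404084 ,  0.23046723]), 'eef_rot': array([[ 9.40815626e-01,  3.38918495e-01, -4.59270351e-04],
       [ 3.38918770e-01, -9.40814037e-01,  1.73635570e-03],
       [ 1.56395068e-04, -1.78924592e-03, -9.99998387e-01]]), 'wrist_force': array([-0.2567159 , -0.12859018,  0.24835887]), 'ft_torque': array([-0.0293991 , -0.01460091, -0.00089826]), 'gripper_width': 1.003059325650478}
```

View pics/top0.png

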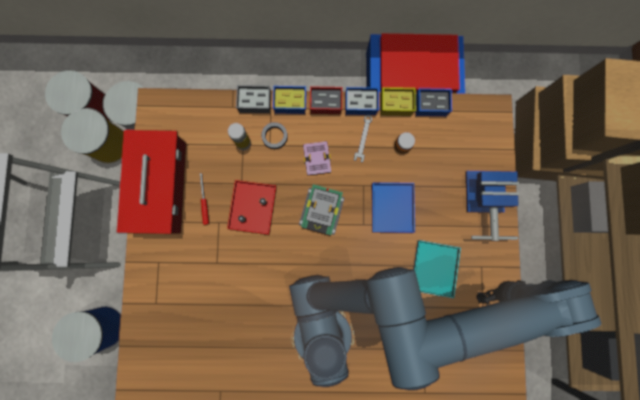

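View pics/side0.png

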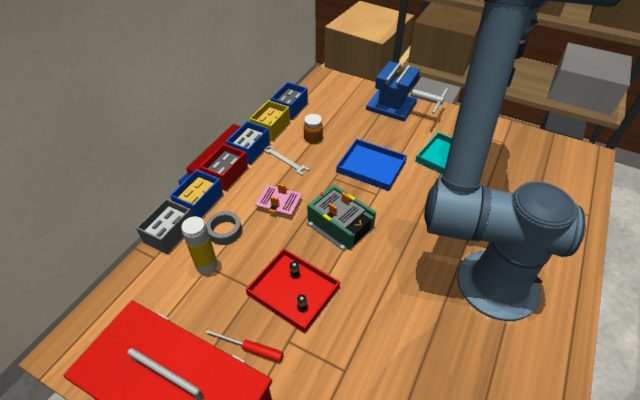

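```bash
cat > h.py <<'E'
import numpy as np,cv2
from bench import manip
def backproj(c,d,cal,uv):
    K,R,t=[np.array(cal[k]) for k in("K","R","t")]
    u,v=np.asarray(uv,float).T
    z=d[np.round(v).astype(int),np.round(u).astype(int)]
    P=np.stack([(u-K[0,2])/K[0,0]*z,(v-K[1,2])/K[1,1]*z,z],1)
    return (P-t)@R
def plane(cal,uv,zw):
    K,R,t=[np.array(cal[k]) for k in("K","R","t")]
    uv=np.atleast_2d(uv).astype(float)
    r=np.stack([(uv[:,0]-K[0,2])/K[0,0],(uv[:,1]-K[1,2])/K[1,1],np.ones(len(uv))],1)@R
    o=-R.T@t
    return o+r*((zw-o[2])/r[:,2])[:,None]
E
python3 - <<'E'
from h import *
for n,c,(x0,y0,x1,y1) in [("top","top",(290,130,430,250)),("side","side",(230,140,430,260))]:
    p=cv2.imread(f"pics/{n}0.png"); q=cv2.resize(p[y0:y1,x0:x1],None,fx=4 if n=="side" else 5,fy=4 if n=="side" else 5,interpolation=cv2.INTER_CUBIC); cv2.imwrite(f"pics/{n}0z.png",q)
cal=manip.calibration("top");d=np.load("pics/top0d.npy")
p=cv2.imread("pics/top0.png").astype(int)
b,g,r=p[...,0],p[...,1],p[...,2]
P=None
vv,uu=np.mgrid[0:400,0:640]
W=backproj("top",d,cal,np.stack([uu.ravel(),vv.ravel()],1)).reshape(400,640,3)
m=np.zeros((400,640),bool);m[175:240,365:422]=1
m&=(b>150)&(r<100)&(g<130)
# tray: min area rect of floor+walls
pts=W[m][:, :2].astype(np.float32); rect=cv2.minAreaRect(pts*1000); print("blue",rect, np.percentile(W[m][:,2],[5,50,95]))
m=np.zeros((400,640),bool);m[180:242,295:350]=1
m&=(W[...,2]>0.05)&(W[...,2]<0.085)
pts=W[m][:, :2].astype(np.float32); rect=cv2.minAreaRect(pts*1000); print("box",rect)
E
```

```text
blue ((450.82354736328125, -142.3001708984375), (197.39468383789062, 424.64398193359375), 14.041675567626953) [-0.00176547  0.00494898  0.01204606]
box ((466.296630859375, 9.285720825195312), (116.12976837158203, 164.7961883544922), 75.36224365234375)
```

```bash
sleep 1; ls pics
```

```text
side0.png
side0d.npy
side0z.png
top0.png
top0d.npy
top0z.png
```

View pics/top0z.png

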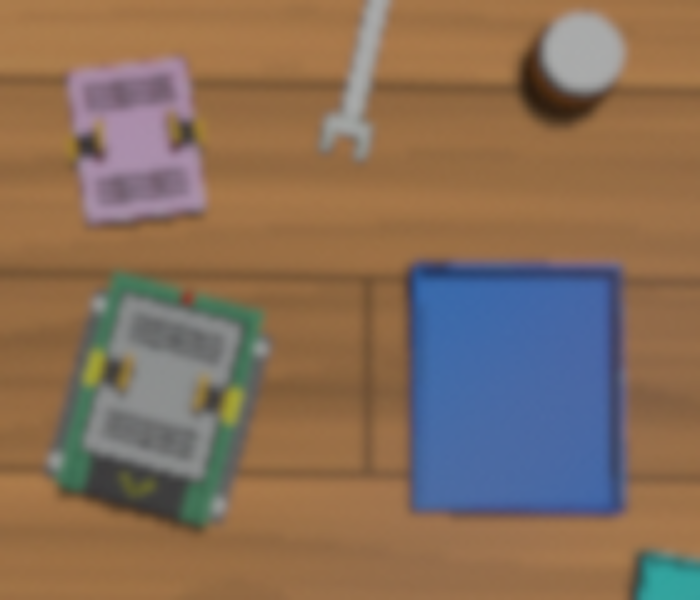

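View pics/side0z.png

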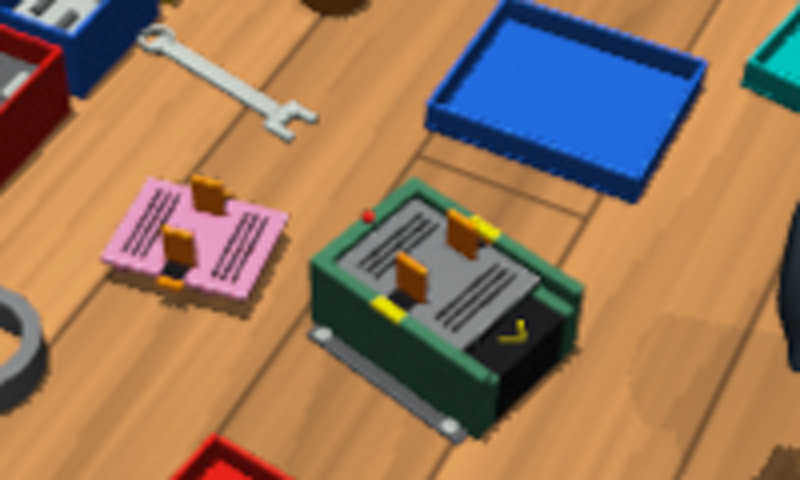

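```bash
python3 - <<'E'
from h import *
cal=manip.calibration("top")
z=lambda a,o=(290,130):(np.array(a,float)+.5)/5-.5+np.array(o)
c=plane(cal,z([(120,293),(243,322),(207,478),(83,445)]),.066); print("cover",np.round(c[:,:2],4),c.mean(0))
for a,b in((3,0),(2,1)): v=c[b]-c[a]; print(np.degrees(np.arctan2(v[1],v[0])),np.linalg.norm(v))
for a,b in((1,0),(2,3)): v=c[b]-c[a]; print(np.degrees(np.arctan2(-v[0],v[1])),np.linalg.norm(v))
t=plane(cal,z([(409,265),(622,265),(624,514),(410,514)]),.03); print("tray",np.round(t,4),t.mean(0))
E
```

```text
cover [[ 0.5444  0.0405]
 [ 0.5239 -0.0513]
 [ 0.4075 -0.0255]
 [ 0.4306  0.0662]] [0.47660179 0.00746204 0.066     ]
-12.745131623624298 0.11661640947719192
-12.517097434179025 0.11918354042492087
-12.597545480400807 0.09408614195664301
-14.152902905682073 0.0945887228161128
tray [[ 0.5745 -0.18    0.03  ]
 [ 0.5768 -0.3432  0.03  ]
 [ 0.3868 -0.3414  0.03  ]
 [ 0.3848 -0.1799  0.03  ]] [ 0.48073304 -0.26114369  0.03      ]
```

Request:
apply_moves(
  series="0 0 32.8 18 -16.8 0 0;0 0 32.8 18 -16.8 0 0;0 0 32.8 18 -16.8 0 0;0 0 32.8 18 -16.8 0 0;0 0 32.8 18 -16.8 0 0",
)

```text
t: 0.6
tool_pos: [0.3076, -0.3197, 0.2309]
eef_rot: [[0.974, -0.227, -0.0], [-0.227, -0.974, 0.001], [-0.0, -0.001, -1.0]]
wrist_force: [0.5, -0.0, 0.5]
gripper_width: 1.002
```

```bash
cat >> h.py <<'E'
from scipy.spatial.transform import Rotation as Ro
def move(pos,yaw):
    """tool shift/turn to reach TCP pos with tool x at yaw(deg), pointing down"""
    s=manip.observe(); R=s["eef_rot"]; p=s["tool_pos"]
    c,n=np.cos(np.radians(yaw)),np.sin(np.radians(yaw))
    T=np.array([[c,n,0],[n,-c,0],[0,0,-1]],float)
    print("t",round(s["t"],2),"pos",p.round(4),"yaw",np.degrees(np.arctan2(R[1,0],R[0,0])).round(2),"F",s["wrist_force"].round(2),"w",round(s["gripper_width"],3))
    print("turn",np.degrees(Ro.from_matrix(R.T@T).as_rotvec()).round(2),"shift cm",(R.T@(np.array(pos)-p)*100).round(2))
E
python3 -c "
from h import *
move((.4766,.0075,.25),-13)"
```

```text
t 0.6 pos [ 0.3076 -0.3197  0.2309] yaw -13.14 F [ 0.46 -0.04  0.51] w 1.002
turn [-0.04  0.02 -0.14] shift cm [  9.02 -35.71  -1.89]
```

Request:
apply_moves(
  series="0 0 0 6 -24 -1.2 0;0 0 0 6 -24 -1.2 0;0 0 0 6 -24 -1.2 0;0 0 0 6 -24 -1.2 0;0 0 0 6 -24 -1.2 0",
)

```text
t: 1.1
tool_pos: [0.42, -0.0994, 0.2432]
eef_rot: [[0.974, -0.225, -0.0], [-0.225, -0.974, 0.0], [-0.0, 0.0, -1.0]]
wrist_force: [1.1, -1.4, -0.4]
gripper_width: 0.998
```

Request:
apply_moves(
  series="0 0 0 3 -11.7 -0.7 0;0 0 0 3 -11.7 -0.7 0;0 0 0 3 -11.7 -0.7 0;0 0 0 3 -11.7 -0.7 0;0 0 0 3 -11.7 -0.7 0",
)

```text
t: 1.6
tool_pos: [0.4695, -0.0211, 0.2499]
eef_rot: [[0.981, -0.192, 0.003], [-0.192, -0.981, 0.021], [-0.002, -0.021, -1.0]]
wrist_force: [0.2, 0.3, 0.2]
gripper_width: 0.997
```

```bash
python3 - <<'E'
from h import *
import pickle
move((.4766,.0075,.25),-13)
cal=manip.calibration("wrist")
p,d=manip.capture("wrist"); pickle.dump((p,d,cal),open("pics/w1.pkl","wb"))
cv2.imwrite("pics/w1.png",p[:,:,::-1]); print({a:np.round(b,3).tolist() for a,b in cal.items()})
E
```

```text
t 1.6 pos [ 0.4695 -0.0211  0.2499] yaw -11.07 F [0.17 0.29 0.21] w 0.997
turn [-1.2   0.11  1.93] shift cm [ 0.15 -2.95  0.05]
{'K': [[309.707, 0.0, 322.156], [0.0, 309.707, 199.513], [0.0, 0.0, 1.0]], 'R': [[-0.191, -0.981, -0.021], [-0.947, 0.179, 0.268], [-0.259, 0.071, -0.963]], 't': [0.073, 0.407, 0.519]}
```

View pics/w1.png

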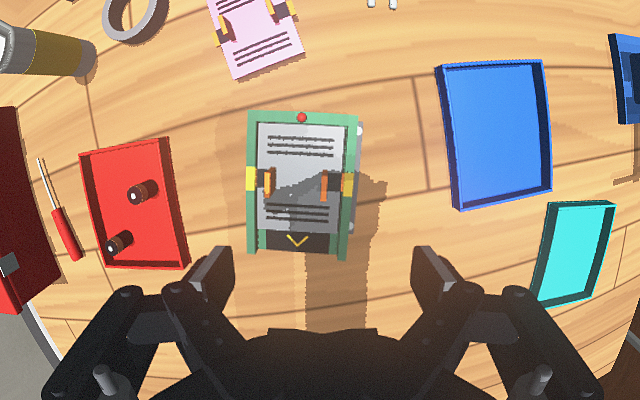

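```bash
python3 -c "
from h import *
s=manip.observe();print(s['q'].round(3))"
```

```text
[-0.195  0.158 -0.165  1.25   0.021  3.141]
```

```bash
cat >> h.py <<'E'
def ortho(p,cal,z,x0,x1,y0,y1,s=0.0005):
    """top-down: up = +x, left = +y"""
    xs=np.arange(x1,x0,-s); ys=np.arange(y1,y0,-s)
    X,Y=np.meshgrid(xs,ys,indexing="ij")
    W=np.stack([X.ravel(),Y.ravel(),np.full(X.size,z)],1)
    C=W@cal["R"].T+cal["t"]
    uv,_=cv2.fisheye.projectPoints(C[None].astype(float),np.zeros(3),np.zeros(3),cal["K"],np.zeros(4))
    uv=uv.reshape(*X.shape,2).astype(np.float32)
    return cv2.remap(p,uv[...,0],uv[...,1],cv2.INTER_CUBIC)
E
python3 - <<'E'
from h import *
import pickle
p,d,cal=pickle.load(open("pics/w1.pkl","rb")); cal={k:np.array(v,float) for k,v in cal.items()}
p=p[:,:,::-1]
cv2.imwrite("pics/o1.png",ortho(p,cal,.066,.37,.58,-.1,.11,.0004))
cv2.imwrite("pics/o1t.png",ortho(p,cal,.03,.36,.6,-.37,-.15,.0004))
E
```

```text
(no output)
```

View pics/o1.png

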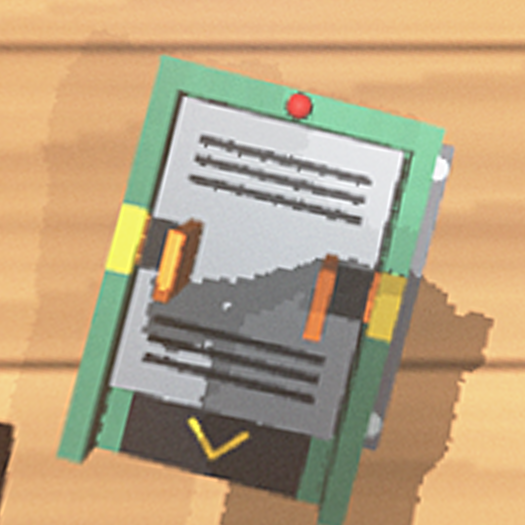

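View pics/o1t.png

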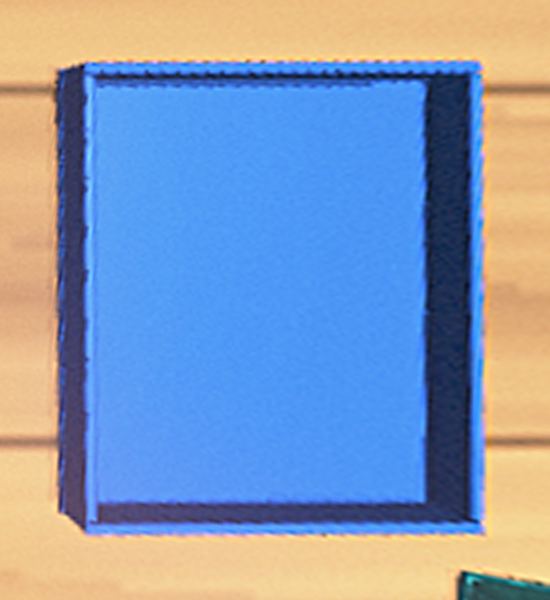

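Request:
apply_moves(
  series="0 0 -8.5 0 -0.6 0 0;0 0 -17 0 -1.2 0 0;0 0 -25.5 0 -1.8 0 0;0 0 -34 0 -2.4 0 0;-1.2 0 -42.5 0 -3 0 0",
)

```text
t: 2.15
tool_pos: [0.4752, 0.0073, 0.2508]
eef_rot: [[0.851, 0.524, 0.007], [0.524, -0.852, 0.0], [0.006, 0.003, -1.0]]
wrist_force: [-0.8, -1.1, -0.1]
gripper_width: 1.003
```

Request:
apply_moves(
  series="0 0 -8.5 0 0 0 0;0 0 -17 0 0 0 0;0 0 -25.5 0 0 0 0;0 0 -34 0 0 0 0;0 0 -42.5 0 0 0 0",
)

```text
t: 2.65
tool_pos: [0.4751, 0.0075, 0.2508]
eef_rot: [[0.273, 0.962, 0.007], [0.962, -0.273, 0.001], [0.003, 0.006, -1.0]]
wrist_force: [-0.3, 0.8, 0.9]
gripper_width: 1.003
```

Request:
apply_moves(
  series="0 0 -8.5 0 0 0 0;0 0 -17 0 0 0 0;0 0 -25.5 0 0 0 0;0 0 -34 0 0 0 0;0 0 -42.5 0 0 0 0",
)

```text
t: 3.15
tool_pos: [0.475, 0.0075, 0.2508]
eef_rot: [[-0.449, 0.894, 0.007], [0.894, 0.449, 0.001], [-0.002, 0.007, -1.0]]
wrist_force: [-0.0, -0.6, 0.5]
gripper_width: 1.005
```

```bash
python3 - <<'E'
from h import *
move((.4745,.0075,.25),166.5)
E
```

```text
t 3.15 pos [0.475  0.0075 0.2508] yaw 116.67 F [-0.05 -0.56  0.5 ] w 1.005
turn [  0.29   0.28 -49.83] shift cm [ 0.02 -0.05  0.08]
```

Request:
apply_moves(
  series="0 0 -8.5 0 0 0 0;0 0 -17 0 0 0 0;0 0 -25.5 0 0 0 0;0 0 -34 0 0 0 0;0 0 -42.5 0 0 0 0",
)

```text
t: 3.65
tool_pos: [0.475, 0.0075, 0.2508]
eef_rot: [[-0.935, 0.356, 0.007], [0.356, 0.935, 0.001], [-0.006, 0.003, -1.0]]
wrist_force: [0.3, 0.8, -0.5]
gripper_width: 1.001
```

Request:
apply_moves(
  series="0.4 0 -7.3 0 0 0 0;0.4 0 -7.3 0 0 0 0",
)

```text
t: 3.85
tool_pos: [0.4752, 0.0077, 0.2508]
eef_rot: [[-0.971, 0.24, 0.005], [0.24, 0.971, -0.006], [-0.006, -0.004, -1.0]]
wrist_force: [-0.3, 0.0, -0.4]
gripper_width: 1.0
```

```bash
python3 - <<'E'
from h import *
import pickle
move((.4745,.0075,.25),166.5)
cal=manip.calibration("wrist")
p,d=manip.capture("wrist"); pickle.dump((p,d,cal),open("pics/w2.pkl","wb"))
cal={k:np.array(v,float) for k,v in cal.items()}
p=p[:,:,::-1]
print("cam",-cal["R"].T@cal["t"])
cv2.imwrite("pics/w2.png",p)
cv2.imwrite("pics/o2.png",ortho(p,cal,.066,.37,.58,-.1,.11,.0004))
E
```

```text
t 3.85 pos [0.4752 0.0077 0.2508] yaw 166.14 F [-0.27  0.01 -0.43] w 1.0
turn [-0.25  0.34 -0.37] shift cm [ 0.06 -0.04  0.08]
cam [0.40771901 0.0238549  0.39294227]
```

View pics/o2.png

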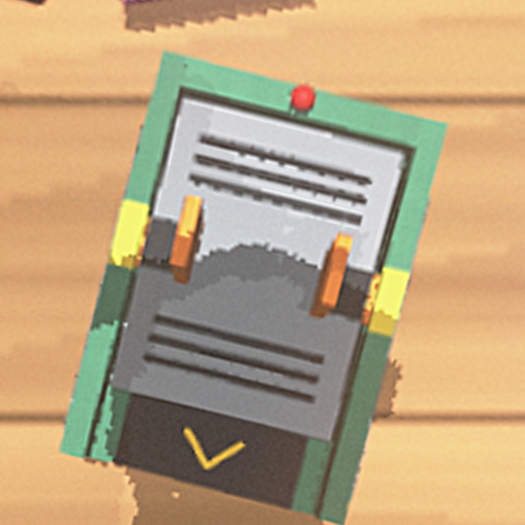

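View pics/w2.png

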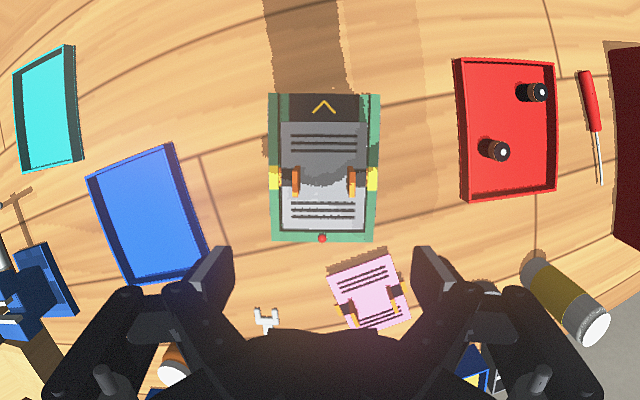

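```bash
python3 - <<'E'
from h import *
move((.473,.0072,.12),166.4)
E
```

```text
t 3.9 pos [0.4753 0.0079 0.2509] yaw 166.03 F [-0.8   0.34  0.05] w 0.993
turn [-0.24  0.35 -0.37] shift cm [ 0.28 -0.07 13.09]
```

Request:
apply_moves(
  series="-0.2 0.3 -0.3 0.1 0 4.3 0;-0.2 0.3 -0.3 0.2 0 8.6 0;-0.2 0.3 -0.3 0.2 0 13 0;-0.2 0.3 -0.3 0.2 0 13 0;-0.2 0.3 -0.3 0.2 0 13 0",
)

```text
t: 4.4
tool_pos: [0.4737, 0.0085, 0.1212]
eef_rot: [[-0.972, 0.234, -0.001], [0.234, 0.972, -0.0], [0.001, -0.001, -1.0]]
wrist_force: [0.7, 0.5, 0.3]
gripper_width: 0.994
```

```bash
python3 - <<'E'
from h import *
import pickle
move((.473,.0072,.071),166.4)
cal=manip.calibration("wrist")
p,d=manip.capture("wrist"); 
cal={k:np.array(v,float) for k,v in cal.items()}
p=p[:,:,::-1]
cv2.imwrite("pics/w3.png",p)
cv2.imwrite("pics/o3.png",ortho(p,cal,.1,.37,.58,-.1,.11,.0004))
E
```

```text
t 4.4 pos [0.4737 0.0085 0.1212] yaw 166.48 F [0.68 0.47 0.3 ] w 0.994
turn [-0.04 -0.05  0.08] shift cm [ 0.03 -0.14  5.02]
```

View pics/o3.png

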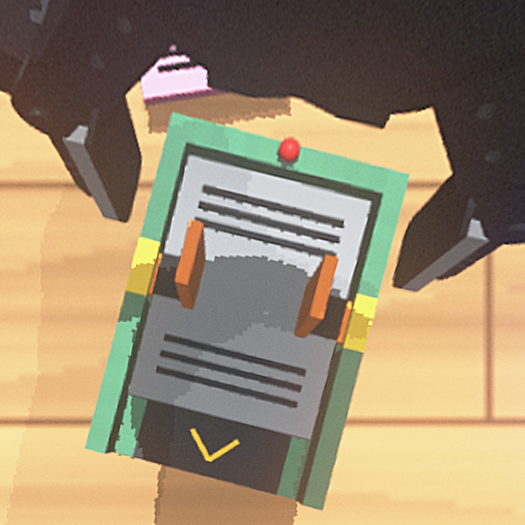

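View pics/w3.png

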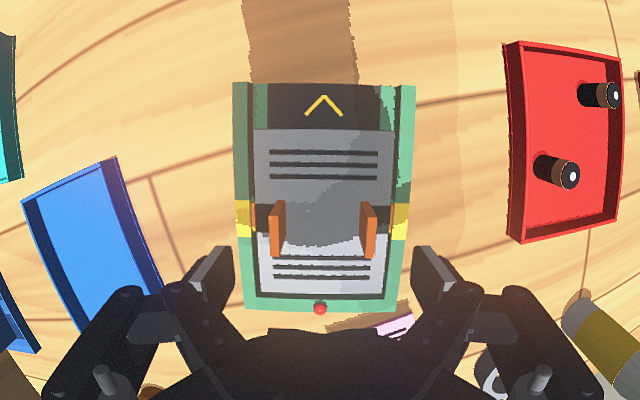

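Request:
apply_moves(
  series="0 0 0 0 -0.07 2.5 0;0 0 0 0 -0.07 4.2 0;0 0 0 0 -0.07 5 0;0 0 0 0 -0.07 5 0",
)

```text
t: 4.85
tool_pos: [0.4756, 0.0079, 0.0721]
eef_rot: [[-0.973, 0.232, 0.003], [0.232, 0.973, -0.001], [-0.003, -0.0, -1.0]]
wrist_force: [0.3, -0.2, -0.0]
gripper_width: 0.998
```

```bash
python3 - <<'E'
from h import *
move((.473,.0072,.071),166.4)
p,d=manip.capture("wrist"); 
cv2.imwrite("pics/w4.png",p[:,:,::-1])
E
```

```text
t 4.85 pos [0.4756 0.0079 0.0721] yaw 166.57 F [ 0.28 -0.18 -0.05] w 0.998
turn [-0.01  0.17  0.17] shift cm [ 0.23 -0.13  0.11]
```

View pics/w4.png

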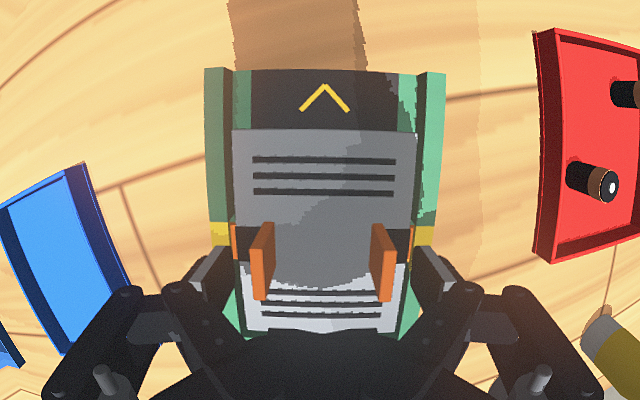

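Request:
apply_moves(
  series="0 0 0 0.2 0 0 60;0 0 0 0.2 0 0 60;0 0 0 0.2 0 0 60;0 0 0 0.2 0 0 60",
)

```text
t: 5.3
tool_pos: [0.4729, 0.0086, 0.0713]
eef_rot: [[-0.973, 0.232, 0.002], [0.232, 0.973, -0.001], [-0.002, -0.0, -1.0]]
wrist_force: [-0.4, 0.2, -0.4]
gripper_width: 0.762
```

Request:
apply_moves(
  series="0 0 0 0 0 0 80;0 0 0 0 0 0 80;0 0 0 0 0 0 80",
)

```text
t: 5.6
tool_pos: [0.4728, 0.0086, 0.0712]
eef_rot: [[-0.973, 0.232, 0.002], [0.232, 0.973, -0.001], [-0.002, -0.0, -1.0]]
wrist_force: [-0.4, 0.6, 2.9]
gripper_width: 0.688
```

Request:
apply_moves(
  series="0 0 0 0 0 -0.05 95;0 0 0 0 0 -0.1 95;0 0 0 0 0 -0.1 95",
)

```text
t: 5.9
tool_pos: [0.4728, 0.0086, 0.0721]
eef_rot: [[-0.973, 0.232, 0.002], [0.232, 0.973, -0.001], [-0.002, -0.0, -1.0]]
wrist_force: [-0.2, -0.0, 3.4]
gripper_width: 0.627
```

Request:
apply_moves(
  series="0 0 0 0 0 -0.05 110;0 0 0 0 0 -0.1 125;0 0 0 0 0 -0.1 140;0 0 0 0 0 -0.1 255;0 0 0 0 0 -0.1 255",
)

```text
t: 6.4
tool_pos: [0.4728, 0.0086, 0.0732]
eef_rot: [[-0.973, 0.232, 0.002], [0.232, 0.973, -0.001], [-0.002, -0.0, -1.0]]
wrist_force: [-0.1, 0.1, 4.9]
gripper_width: 0.523
```

Request:
apply_moves(
  series="0 0 0 0 0 -0.1 255;0 0 0 0 0 -0.1 255",
)

```text
t: 6.6
tool_pos: [0.4728, 0.0086, 0.0741]
eef_rot: [[-0.973, 0.232, 0.002], [0.232, 0.973, -0.001], [-0.002, -0.0, -1.0]]
wrist_force: [0.4, 0.6, 4.7]
gripper_width: 0.524
```

```bash
python3 - <<'E'
from h import *
move((.473,.0072,.071),166.4)
p,d=manip.capture("wrist"); 
cv2.imwrite("pics/w5.png",p[:,:,::-1])
p,d=manip.capture("side"); 
cv2.imwrite("pics/s5.png",cv2.resize(p[140:260,230:430,::-1],None,fx=4,fy=4))
E
```

```text
t 6.6 pos [0.4728 0.0086 0.0741] yaw 166.6 F [0.41 0.62 4.74] w 0.524
turn [-0.01  0.1   0.2 ] shift cm [-0.05 -0.14  0.31]
```

View pics/w5.png

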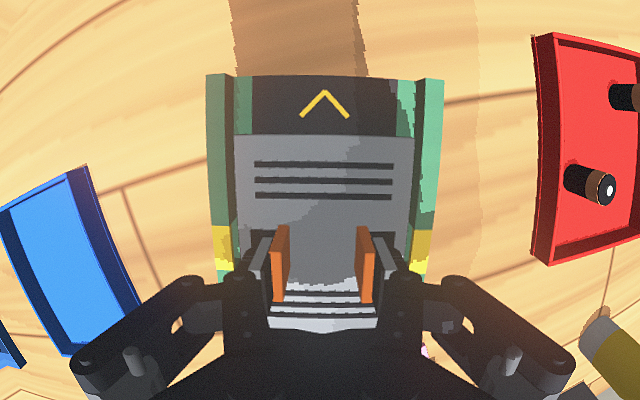

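View pics/s5.png

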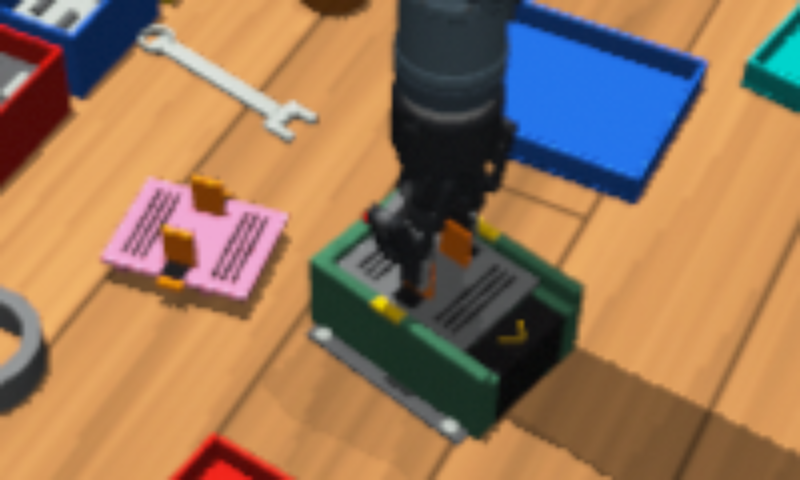

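Request:
apply_moves(
  series="0 0 0 0 0 -0.1 255;0 0 0 0 0 -0.1 255",
)

```text
t: 6.9
tool_pos: [0.4727, 0.0086, 0.075]
eef_rot: [[-0.973, 0.232, 0.001], [0.232, 0.973, -0.001], [-0.002, -0.0, -1.0]]
wrist_force: [0.4, 0.7, 3.8]
gripper_width: 0.519
```

Request:
apply_moves(
  series="0 0 0 0 0 -0.1 255;0 0 0 0 0 -0.15 255;0 0 0 0 0 -0.15 255",
)

```text
t: 7.2
tool_pos: [0.4717, 0.0085, 0.0759]
eef_rot: [[-0.973, 0.232, -0.001], [0.232, 0.973, -0.001], [0.0, -0.001, -1.0]]
wrist_force: [-0.7, -0.3, -1.0]
gripper_width: 0.519
```

Request:
apply_moves(
  series="0 0 0 0.1 0 0.02 255;0 0 0 0.2 0 0.02 255;0 0 0 0.3 0 0.02 255;0 0 0 0.4 0 0.02 255;0 0 0 0.4 0 0.02 255",
)

```text
t: 7.7
tool_pos: [0.4681, 0.0096, 0.076]
eef_rot: [[-0.973, 0.231, 0.0], [0.231, 0.973, -0.001], [-0.0, -0.001, -1.0]]
wrist_force: [-0.1, 0.2, -1.7]
gripper_width: 0.514
```

```bash
cat > f.py <<'E'
from h import *
s=manip.observe();R=s["eef_rot"]
print(s["t"],"toolF",(R.T@s["wrist_force"]).round(2),"prog mm",round(float((s["tool_pos"]-np.array([.4717,.0085,0]))@np.array([-.972,.234,0]))*1000,2),"z",s["tool_pos"][2].round(4),"torque",s["ft_torque"].round(2))
E
python3 f.py
```

```text
7.7 toolF [0.15 0.21 1.67] prog mm 3.79 z 0.076 torque [-0.03  0.02  0.02]
```

Request:
apply_moves(
  series="0 0 0 0.1 0 0 255;0 0 0 0.2 0 0 255;0 0 0 0.2 0 0 255",
)

```text
t: 8.0
tool_pos: [0.4665, 0.01, 0.0762]
eef_rot: [[-0.973, 0.232, 0.001], [0.232, 0.973, -0.001], [-0.001, -0.0, -1.0]]
wrist_force: [0.3, -0.1, -2.1]
gripper_width: 0.517
```

Request:
apply_moves(
  series="0 0 0 0.1 0 0 255;0 0 0 0.1 0 0 255",
)

```text
t: 8.2
tool_pos: [0.4656, 0.0102, 0.0762]
eef_rot: [[-0.973, 0.232, 0.001], [0.232, 0.973, -0.001], [-0.001, -0.0, -1.0]]
wrist_force: [0.7, -1.0, -1.4]
gripper_width: 0.521
```

```bash
python3 f.py
```

```text
8.2 toolF [-0.87 -0.82  1.43] prog mm 6.33 z 0.0762 torque [ 0.   -0.   -0.01]
```

Continue in 1 mm steps, reading force each call (force along tool x ≈ −Fx·0.97).

Request:
apply_moves(
  series="0 0 0 0.1 0 0 255;0 0 0 0.1 0 0 255",
)

```text
t: 8.4
tool_pos: [0.4646, 0.0105, 0.0762]
eef_rot: [[-0.973, 0.232, 0.001], [0.232, 0.973, -0.001], [-0.001, -0.0, -1.0]]
wrist_force: [-0.4, -0.1, -2.6]
gripper_width: 0.519
```

Request:
apply_moves(
  series="0 0 0 0.1 0 0 255;0 0 0 0.1 0 0 255",
)

```text
t: 8.6
tool_pos: [0.4636, 0.0107, 0.0762]
eef_rot: [[-0.973, 0.232, 0.001], [0.232, 0.973, -0.001], [-0.001, -0.0, -1.0]]
wrist_force: [-0.3, -0.3, -1.9]
gripper_width: 0.52
```

Request:
apply_moves(
  series="0 0 0 0.1 0 0.02 255;0 0 0 0.1 0 0.02 255",
)

```text
t: 8.8
tool_pos: [0.4626, 0.0109, 0.076]
eef_rot: [[-0.973, 0.232, 0.001], [0.232, 0.973, -0.001], [-0.001, -0.0, -1.0]]
wrist_force: [-1.0, -0.3, -1.8]
gripper_width: 0.52
```

Request:
apply_moves(
  series="0 0 0 0.1 0 0 255;0 0 0 0.1 0 0 255",
)

```text
t: 9.0
tool_pos: [0.4617, 0.0112, 0.076]
eef_rot: [[-0.973, 0.232, 0.001], [0.232, 0.973, -0.001], [-0.001, -0.0, -1.0]]
wrist_force: [-0.2, 0.6, -2.3]
gripper_width: 0.521
```

Request:
apply_moves(
  series="0 0 0 0.1 0 0 255;0 0 0 0.1 0 0 255",
)

```text
t: 9.2
tool_pos: [0.4607, 0.0114, 0.076]
eef_rot: [[-0.973, 0.232, 0.001], [0.232, 0.973, -0.001], [-0.001, -0.0, -1.0]]
wrist_force: [0.4, 0.2, -1.7]
gripper_width: 0.518
```

Request:
apply_moves(
  series="0 0 0 0.1 0 0 255;0 0 0 0.1 0 0 255",
)

```text
t: 9.4
tool_pos: [0.4597, 0.0116, 0.076]
eef_rot: [[-0.973, 0.232, 0.001], [0.232, 0.973, -0.001], [-0.001, -0.0, -1.0]]
wrist_force: [0.3, 0.5, -1.6]
gripper_width: 0.52
```

Request:
apply_moves(
  series="0 0 0 0.1 0 0 255;0 0 0 0.1 0 0 255",
)

```text
t: 9.6
tool_pos: [0.4591, 0.0118, 0.0761]
eef_rot: [[-0.973, 0.232, 0.002], [0.232, 0.973, -0.001], [-0.002, -0.0, -1.0]]
wrist_force: [0.1, -0.1, -1.3]
gripper_width: 0.52
```

Request:
apply_moves(
  series="0 0 0 0.1 0 0 255;0 0 0 0.1 0 0 255",
)

```text
t: 9.8
tool_pos: [0.459, 0.0119, 0.0763]
eef_rot: [[-0.973, 0.232, 0.003], [0.232, 0.973, -0.001], [-0.003, -0.0, -1.0]]
wrist_force: [2.5, -0.7, -3.6]
gripper_width: 0.523
```

Request:
apply_moves(
  series="0 0 0 0.05 0 0 255;0 0 0 0.05 0 0 255",
)

```text
t: 10.0
tool_pos: [0.4588, 0.0119, 0.0764]
eef_rot: [[-0.973, 0.232, 0.004], [0.232, 0.973, -0.001], [-0.004, -0.0, -1.0]]
wrist_force: [4.7, -0.5, -3.2]
gripper_width: 0.521
```

```bash
python3 f.py
```

```text
10.0 toolF [-4.67  0.64  3.19] prog mm 13.32 z 0.0764 torque [-0.31 -0.98 -0.07]
```

Request:
apply_moves(
  series="0 0 0 0.05 0 0 255;0 0 0 0.05 0 0 255",
)

```text
t: 10.2
tool_pos: [0.4587, 0.0119, 0.0765]
eef_rot: [[-0.973, 0.232, 0.004], [0.232, 0.973, -0.002], [-0.005, -0.0, -1.0]]
wrist_force: [5.7, -1.9, -4.9]
gripper_width: 0.52
```

```bash
python3 f.py
```

```text
10.2 toolF [-5.97 -0.48  4.9 ] prog mm 13.41 z 0.0765 torque [-0.41 -1.26  0.07]
```

Request:
apply_moves(
  series="0 0 0 -0.1 0 0 255;0 0 0 -0.2 0 0 255;0 0 0 -0.22 0 0 255",
)

```text
t: 10.5
tool_pos: [0.4591, 0.0119, 0.0761]
eef_rot: [[-0.973, 0.232, 0.001], [0.232, 0.973, -0.001], [-0.001, -0.0, -1.0]]
wrist_force: [2.2, 0.0, -0.4]
gripper_width: 0.516
```

```bash
python3 f.py
```

```text
10.5 toolF [-2.13  0.53  0.39] prog mm 13.07 z 0.0761 torque [-0.15 -0.56 -0.01]
```

Request:
apply_moves(
  series="0 0 0 -0.06 0 0 255;0 0 0 -0.06 0 -0.1 255;0 0 0 -0.06 0 -0.2 255",
)

```text
t: 10.8
tool_pos: [0.4591, 0.0118, 0.0777]
eef_rot: [[-0.973, 0.232, -0.0], [0.232, 0.973, -0.0], [-0.0, -0.0, -1.0]]
wrist_force: [2.0, 0.0, -3.0]
gripper_width: 0.516
```

```bash
python3 f.py
```

```text
10.8 toolF [-1.98  0.52  3.01] prog mm 13.06 z 0.0777 torque [-0.18 -0.47 -0.02]
```

Request:
apply_moves(
  series="0 0 0 -0.03 0 -0.1 255;0 0 0 -0.03 0 -0.2 255;0 0 0 -0.03 0 -0.2 255",
)

```text
t: 11.1
tool_pos: [0.4592, 0.0118, 0.0799]
eef_rot: [[-0.973, 0.232, -0.0], [0.232, 0.973, -0.0], [0.0, -0.0, -1.0]]
wrist_force: [1.1, -0.4, -2.0]
gripper_width: 0.516
```

```bash
python3 f.py
```

```text
11.1 toolF [-1.22 -0.17  2.04] prog mm 12.89 z 0.0799 torque [-0.01 -0.04 -0.03]
```

Request:
apply_moves(
  series="0 0 0 0 0 -0.2 255;0 0 0 0 0 -0.4 255;0 0 0 0 0 -0.6 255;0 0 0 0 0 -0.6 255",
)

```text
t: 11.5
tool_pos: [0.4601, 0.0116, 0.0864]
eef_rot: [[-0.973, 0.232, 0.002], [0.232, 0.973, -0.001], [-0.002, -0.0, -1.0]]
wrist_force: [0.1, 0.7, -1.9]
gripper_width: 0.519
```

```bash
python3 f.py
```

```text
11.5 toolF [0.06 0.69 1.86] prog mm 11.95 z 0.0864 torque [-0.01 -0.03  0.  ]
```

Request:
apply_moves(
  series="0 0 0 0 0 -1 255;0 0 0 0 0 -3 255;0 0 0 0 0 -5.5 255;0 0 0 0 0 -8 255;0 0 0 0 0 -8 255",
)

```text
t: 12.0
tool_pos: [0.4627, 0.0114, 0.1699]
eef_rot: [[-0.973, 0.232, 0.008], [0.232, 0.973, -0.001], [-0.008, 0.0, -1.0]]
wrist_force: [0.7, -0.5, -1.4]
gripper_width: 0.514
```

```bash
python3 - <<'E'
from h import *
import pickle
move((.48,-.262,.166),180)
cal=manip.calibration("wrist")
p,d=manip.capture("wrist"); pickle.dump((p,d,cal),open("pics/w6.pkl","wb"))
cv2.imwrite("pics/w6.png",p[:,:,::-1])
p,d=manip.capture("side"); 
cv2.imwrite("pics/s6.png",cv2.resize(p[100:260,230:430,::-1],None,fx=3.5,fy=3.5))
E
```

```text
t 12.0 pos [0.4627 0.0114 0.1699] yaw 166.61 F [ 0.71 -0.52 -1.41] w 0.514
turn [ -0.03   0.48 -13.39] shift cm [ -8.01 -26.19   0.44]
```

View pics/w6.png

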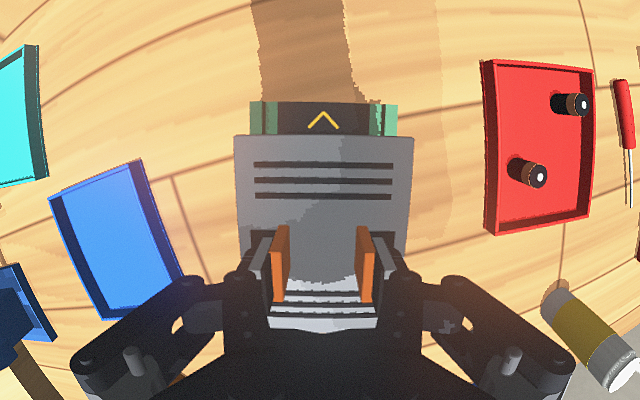

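View pics/s6.png

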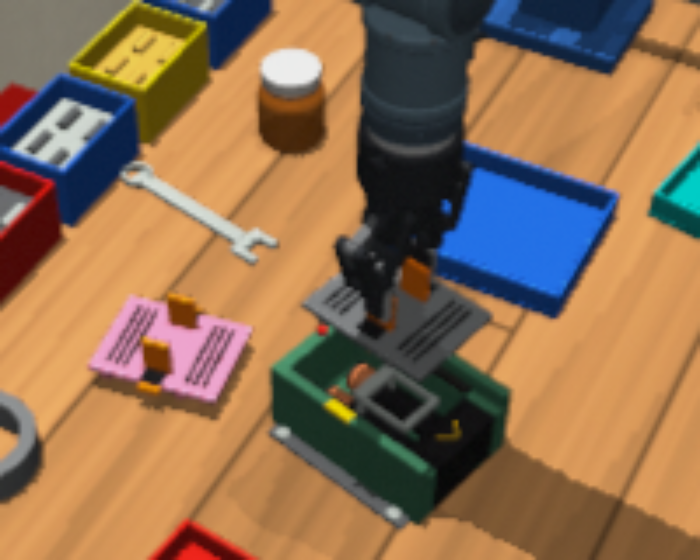

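Request:
apply_moves(
  series="0 0.4 -2 -0.8 -2.5 0 255;0 0.4 -4 -2 -6.5 0 255;0 0.4 -6 -3.3 -10.7 0 255;0 0.4 -9 -4.6 -14.9 0 255;0 0.4 -12 -5.8 -19 0 255",
)

```text
t: 12.6
tool_pos: [0.4712, -0.1878, 0.1645]
eef_rot: [[-1.0, 0.022, -0.008], [0.022, 1.0, 0.002], [0.008, 0.001, -1.0]]
wrist_force: [0.7, -0.1, -2.2]
gripper_width: 0.519
```

```bash
python3 - <<'E'
from h import *
move((.481,-.2625,.12),180)
E
```

```text
t 12.6 pos [ 0.4712 -0.1878  0.1645] yaw 178.73 F [ 0.67 -0.1  -2.24] w 0.519
turn [ 0.09 -0.46 -1.27] shift cm [-1.18 -7.45  4.43]
```

Request:
apply_moves(
  series="0 0 -1.3 -0.6 -3.5 0.5 255;0 0 -1.3 -1 -6 1.5 255;0 0 -1.3 -1.2 -7.5 3 255;0 0 -1.3 -1.2 -7.5 4 255;0 0 -1.3 -1.2 -7.5 4 255",
)

```text
t: 13.1
tool_pos: [0.48, -0.2597, 0.1229]
eef_rot: [[-1.0, 0.001, -0.011], [0.001, 1.0, 0.005], [0.011, 0.005, -1.0]]
wrist_force: [-0.6, 0.2, -2.3]
gripper_width: 0.518
```

```bash
python3 - <<'E'
from h import *
move((.481,-.2625,.045),180)
p,d=manip.capture("wrist"); 
cv2.imwrite("pics/w7.png",p[:,:,::-1])
E
```

```text
t 13.1 pos [ 0.48   -0.2597  0.1229] yaw 179.92 F [-0.6   0.24 -2.35] w 0.518
turn [ 0.26 -0.63 -0.08] shift cm [-0.19 -0.32  7.79]
```

View pics/w7.png

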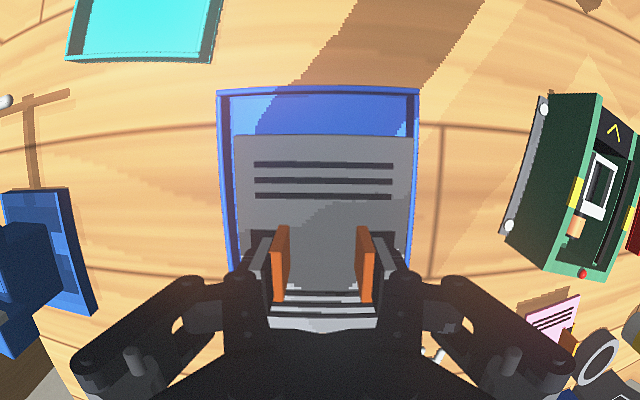

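Request:
apply_moves(
  series="0.2 -0.5 0 -0.1 -0.3 2 255;0.2 -0.5 0 -0.1 -0.3 4 255;0.2 -0.5 0 -0.1 -0.3 5.5 255;0.2 -0.5 0 -0.1 -0.3 6.2 255;0.2 -0.5 0 -0.1 -0.3 6.2 255",
)

```text
t: 13.65
tool_pos: [0.4823, -0.2634, 0.0636]
eef_rot: [[-1.0, 0.0, 0.001], [0.0, 1.0, -0.002], [-0.001, -0.002, -1.0]]
wrist_force: [-0.5, 0.5, -3.0]
gripper_width: 0.52
```

```bash
python3 - <<'E'
from h import *
move((.481,-.2625,.041),180)
E
```

```text
t 13.65 pos [ 0.4823 -0.2634  0.0636] yaw 179.99 F [-0.51  0.52 -3.03] w 0.52
turn [-0.12  0.08 -0.01] shift cm [0.13 0.09 2.26]
```

Level now. Lower in slow steps.

Request:
apply_moves(
  series="0 0 0 0 0 0.5 255;0 0 0 0 0 1 255;0 0 0 0 0 1.5 255;0 0 0 0 0 1.5 255",
)

```text
t: 14.05
tool_pos: [0.4825, -0.2647, 0.0485]
eef_rot: [[-1.0, 0.002, 0.002], [0.002, 1.0, -0.003], [-0.002, -0.003, -1.0]]
wrist_force: [0.3, -0.1, -1.7]
gripper_width: 0.519
```

Request:
apply_moves(
  series="0 0 0 0 0 0.15 255;0 0 0 0 0 0.3 255;0 0 0 0 0 0.3 255",
)

```text
t: 14.35
tool_pos: [0.4829, -0.265, 0.046]
eef_rot: [[-1.0, 0.002, 0.003], [0.002, 1.0, -0.003], [-0.003, -0.003, -1.0]]
wrist_force: [-0.0, -0.1, -2.5]
gripper_width: 0.515
```

```bash
python3 f.py
```

```text
14.35 toolF [ 0.02 -0.13  2.49] prog mm -74.88 z 0.046 torque [-0.02 -0.05  0.  ]
```

Request:
apply_moves(
  series="0 0 0 0 0 0.1 255;0 0 0 0 0 0.2 255;0 0 0 0 0 0.2 255",
)

```text
t: 14.65
tool_pos: [0.4829, -0.2649, 0.044]
eef_rot: [[-1.0, 0.002, 0.003], [0.002, 1.0, -0.003], [-0.003, -0.003, -1.0]]
wrist_force: [0.1, -0.0, -1.9]
gripper_width: 0.518
```

```bash
python3 f.py
```

```text
14.65 toolF [-0.1  -0.02  1.95] prog mm -74.85 z 0.044 torque [-0.05  0.03 -0.01]
```

Request:
apply_moves(
  series="0 0 0 0 0 0.1 255;0 0 0 0 0 0.1 255",
)

```text
t: 14.85
tool_pos: [0.4829, -0.2649, 0.043]
eef_rot: [[-1.0, 0.002, 0.003], [0.002, 1.0, -0.003], [-0.003, -0.003, -1.0]]
wrist_force: [0.1, 0.5, -3.0]
gripper_width: 0.517
```

Request:
apply_moves(
  series="0 0 0 0 0 0.1 255;0 0 0 0 0 0.1 255",
)

```text
t: 15.05
tool_pos: [0.4829, -0.2649, 0.0419]
eef_rot: [[-1.0, 0.002, 0.003], [0.002, 1.0, -0.003], [-0.003, -0.003, -1.0]]
wrist_force: [-0.1, -0.4, -2.2]
gripper_width: 0.517
```

Request:
apply_moves(
  series="0 0 0 0 0 0.1 255;0 0 0 0 0 0.1 255",
)

```text
t: 15.25
tool_pos: [0.483, -0.265, 0.041]
eef_rot: [[-1.0, 0.002, 0.003], [0.002, 1.0, -0.003], [-0.003, -0.003, -1.0]]
wrist_force: [-0.3, -1.3, -1.4]
gripper_width: 0.514
```

Request:
apply_moves(
  series="0 0 0 0 0 0.1 255;0 0 0 0 0 0.1 255",
)

```text
t: 15.45
tool_pos: [0.4831, -0.2651, 0.0409]
eef_rot: [[-1.0, 0.002, 0.003], [0.002, 1.0, -0.004], [-0.003, -0.004, -1.0]]
wrist_force: [-1.7, 0.5, 5.4]
gripper_width: 0.518
```

Request:
apply_moves(
  series="0 0 0 0 0 0 125;0 0 0 0 0 0 115;0 0 0 0 0 0 110;0 0 0 0 0 0 110",
)

```text
t: 15.85
tool_pos: [0.4828, -0.2648, 0.0397]
eef_rot: [[-1.0, 0.002, 0.003], [0.002, 1.0, -0.003], [-0.003, -0.003, -1.0]]
wrist_force: [-0.3, 0.2, -2.3]
gripper_width: 0.567
```

Request:
apply_moves(
  series="0 0 0 0 0 0.1 110;0 0 0 0 0 0.1 110",
)

```text
t: 16.05
tool_pos: [0.483, -0.265, 0.0392]
eef_rot: [[-1.0, 0.002, 0.003], [0.002, 1.0, -0.003], [-0.003, -0.003, -1.0]]
wrist_force: [-1.1, 0.3, 1.7]
gripper_width: 0.568
```

Request:
apply_moves(
  series="0 0 0 0 0 0.08 106;0 0 0 0 0 0.13 102;0 0 0 0 0 0.18 98;0 0 0 0 0 0.18 98",
)

```text
t: 16.45
tool_pos: [0.4834, -0.2654, 0.0381]
eef_rot: [[-1.0, 0.002, 0.004], [0.002, 1.0, -0.004], [-0.004, -0.004, -1.0]]
wrist_force: [-1.9, -0.4, 4.8]
gripper_width: 0.615
```

Request:
apply_moves(
  series="0 0 0 0 0 0.04 94;0 0 0 0 0 0.08 90;0 0 0 0 0 0.12 86;0 0 0 0 0 0.12 86",
)

```text
t: 16.85
tool_pos: [0.4837, -0.2654, 0.0368]
eef_rot: [[-1.0, 0.002, 0.004], [0.002, 1.0, -0.004], [-0.004, -0.004, -1.0]]
wrist_force: [-0.0, 0.3, 5.5]
gripper_width: 0.661
```

Request:
apply_moves(
  series="0 0 0 0 0 0.03 81;0 0 0 0 0 0.06 76;0 0 0 0 0 0.06 71;0 0 0 0 0 0.06 66;0 0 0 0 0 0.06 60",
)

```text
t: 17.35
tool_pos: [0.4824, -0.2646, 0.0349]
eef_rot: [[-1.0, 0.002, 0.002], [0.002, 1.0, -0.003], [-0.002, -0.003, -1.0]]
wrist_force: [0.3, -0.5, -0.3]
gripper_width: 0.765
```

Request:
apply_moves(
  series="0 0 0 0 0 0 0;0 0 0 0 0 0 0;0 0 0 0 0 0 0;0 0 0 0 0 0 0",
)

```text
t: 17.75
tool_pos: [0.4829, -0.2649, 0.0354]
eef_rot: [[-1.0, 0.002, 0.003], [0.002, 1.0, -0.003], [-0.003, -0.003, -1.0]]
wrist_force: [1.3, 0.5, 0.2]
gripper_width: 1.0
```

Request:
apply_moves(
  series="0 0 0 0 0 -1 0;0 0 0 0 0 -3 0;0 0 0 0 0 -7 0;0 0 0 0 0 -12 0;0 0 0 0 0 -16 0",
)

```text
t: 18.25
tool_pos: [0.4827, -0.2646, 0.1989]
eef_rot: [[-1.0, 0.002, 0.005], [0.002, 1.0, -0.005], [-0.005, -0.005, -1.0]]
wrist_force: [1.4, -0.5, 0.4]
gripper_width: 1.002
```

```bash
python3 - <<'E'
from h import *
import pickle
print(manip.observe()["wrist_force"],manip.observe()["gripper_width"],manip.observe()["tool_pos"])
cal=manip.calibration("wrist")
p,d=manip.capture("wrist"); 
cv2.imwrite("pics/w8.png",p[:,:,::-1])
p,d=manip.capture("side"); np.save("pics/s8d.npy",d)
cv2.imwrite("pics/s8.png",p[:,:,::-1])
cv2.imwrite("pics/s8z.png",cv2.resize(p[100:260,250:450,::-1],None,fx=3.5,fy=3.5))
E
```

```text
[ 1.36264621 -0.49778646  0.42744581] 1.0015892730440303 [ 0.4827309 -0.2645648  0.198919 ]
```

View pics/w8.png

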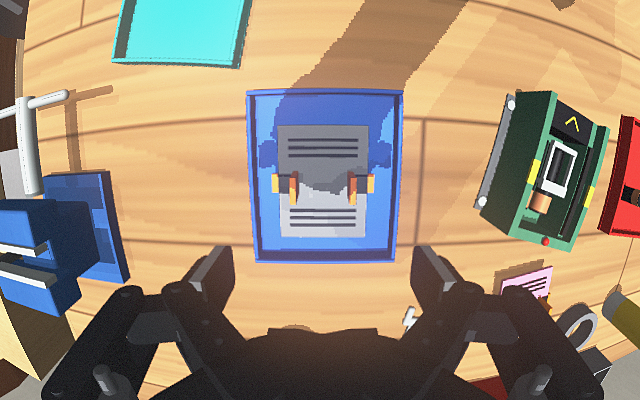

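View pics/s8z.png

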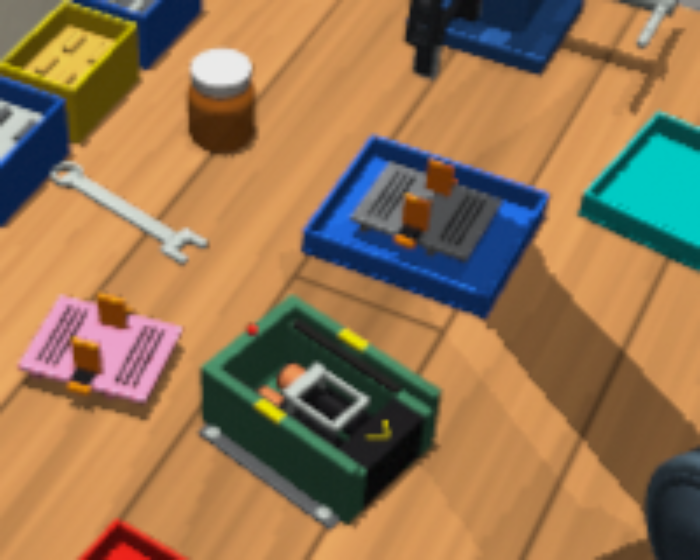

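The wrist view shows the cover at about (322,182), lying flat and right way up in the blue tray, with both tabs sprung out. The box is open with its batteries in view, and the gripper is clear. Handing in.

```bash
python3 - <<'E'
from h import *
cal=manip.calibration("side");d=np.load("pics/s8d.npy")
vv,uu=np.mgrid[140:180,345:400]
W=backproj("side",d,cal,np.stack([uu.ravel(),vv.ravel()],1))
m=(abs(W[:,0]-.483)<.055)&(abs(W[:,1]+.265)<.042)&(W[:,2]<.04)&(W[:,2]>.015)
A=np.c_[W[m,:2]-[.483,-.265],np.ones(m.sum())]
print(m.sum(),np.linalg.lstsq(A,W[m,2],rcond=None)[0], np.median(W[m,2]))
print(manip.job_done())
E
```

```text
486 [0.00310112 0.00554953 0.03273046] 0.03273637899438621
the job is handed in; nothing more can be done
None
```

The battery box is open. Its cover is lying right way up and flat in the blue tray, and the job is handed in at about 18.4 s. No verdict was reported.

- **Squeeze and slide:** I pinched both orange tabs until the fingers stopped, then slid the cover about 13 mm towards the deck. I took the stop as met when the slide force rose to about 6 N with almost no further movement.
- **Lift and placing:** I backed off slightly and lifted straight up. About 3 N showed for a moment at the start, then only the cover's weight of about 2 N. I set it down with about 5 N of contact force.
- **Release:** While I eased the tabs open, the gripper carried the cover's weight for a moment, so it may have lifted by under 1 mm. I lowered it back into contact before letting go.

**Last checks:**
- The cover lies about mid-tray with both tabs sprung out. A plane fitted to the depth image is level to within 0.4° and puts the top at 33 mm; 31 mm was expected, within the camera's 2 mm calibration.
- The gripper is fully open and about 16 cm above where it let go.
- The other things looked undisturbed in the final pictures, judged by eye only. The red tray was only partly in view, so I did not recheck its new batteries after the placing.
- The gripper read about 44 mm when the tabs were squeezed, against the stated 48 mm. I took this as give in the fingers and did not investigate it.

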